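# Shut a parts tin and tuck its cover under the lip

## Task

Shut the open steel parts tin using only pushes of the fingertips: swing its standing cover over until it lies flat on the tin, then, keeping it down, push it along by the rib until its free edge is well tucked under the tin's lip and the cover stays shut by itself. Be gentle with the tin, pick nothing up, and leave the other tin and everything around where it is.

Things in the scene. Friction and masses are not known exactly. Their poses are not given: they have to be found in the camera images.
- tin: The open sheet-steel parts tin, fixed to the table, like the shut one but with its cover standing up; may be the left or the right one. 156 mm long (its x), 124 mm wide (y), walls 50 mm high. Origin: centre of its underside; x points from hinge end to lip end, z up. Slotted ears outside the walls at the -x end (58 mm high) carry the cover's rod, so the cover can swing and slide.
- cover (a joint): Swing of the plain metal cover, rad: 0 lies flat on the tin's walls, 1.55 is upright; starts 1.35 to 1.75, opens to 1.9. Plate 127 mm from hinge axis to free edge, 116 mm wide, 3 mm thick (flat: 50 to 53 mm above the table), 60 g. A light spring (0.05 N m/rad about 1.55) lifts it to about 0.8 if let go untucked; tucked, it rises only about 0.035 rad and rests against the lip.
- cover_slide (a joint): Slide of hinge rod and cover along the tin's +x, m, 0 to 0.024 (end stop); starts 0 to 0.004, stays where left, takes about 3 N to move. Below 0.012 the cover's edge is clear of the lip and swings past it; at 0.024 it lies 12 mm under the lip. If slid beyond 0.012 while raised, the edge lands on top of the lip.
- cover_edge (a point): Middle of the cover's free edge, on the outer face, 127 mm from the hinge axis.
- cover_hinge (a point): Middle of the cover's hinge axis, which runs along the tin's y: in the tin's frame at x = -78 mm + cover_slide, z = 51.5 mm.
- cover_rib (a point): Foot of the hinge-side face of the rib that stands on the cover's outer face (top when flat, facing away from the tin when upright): 82 mm from the hinge axis, mid-width. The rib runs along y, 80 mm long, 12 mm high, 6 mm thick. A fingertip in this corner can hold the cover down and push it along.
- lip_edge (a point): Middle of the lip's inner edge, on its underside, 57.5 mm above the table. The rigid lip at the tin's +x end is as wide as the tin, 3 mm thick and overhangs inwards from x = 78 to x = 61 mm.
- shut_tin: Bystander: the second, like tin with its cover already tucked (shows the finished state), fixed. Same size and frame.
- collar: Bystander: loose dark steel shaft collar, 42 mm across, 14 mm high, lying on the shut tin's cover. Origin at its underside.
- bushing: Bystander: loose brass bushing, 36 mm across, 25 mm high, standing inside the open tin. Origin at its underside.
- bolt: Bystander: loose steel bolt standing on its round head between the tins, 60 mm high, 30 mm across. Origin at its underside.
- jar: Bystander: loose jar standing between the tins, 60 mm high, 48 mm across. Origin at its underside.
- wrench: Bystander: loose wrench lying on the table, 170 mm long, right of and nearer the robot than the tins.
- tape: Bystander: loose roll of paper tape lying flat beyond the tins, 90 mm across, 24 mm high.
- tray: Bystander: loose empty cardboard tray, 100 x 140 mm, 35 mm high, on the left.
Not all that is in view belongs to the job. Leave any red look-alike of the tin alone.

How it is judged:
By the outcome, as a careful person would: the job done as asked, in the order asked, and still so for the second after the job is handed in, with the robot touching nothing.
It also fails if it takes over 42 s, if anything falls off the work surface, if the arm or the gripper's body presses on something with over 40 N, if the wrist force passes 120 N, or if a joint passes its speed limit or range.

## Robot

A 6-joint arm with a two-finger parallel gripper is mounted at the origin on the work surface. World frame = base frame: x ahead of the robot, y to its left, z up, the work surface at z = 0. Lengths are in m, angles in degrees, forces in N, time in s.
With the tool pointing down it reaches from about 0.3 to 0.75 m from the base axis. Payload 8.5 kg.
Tool frame: the origin (TCP) lies on the centre line of the jaws, within the pads' length; the fingertips stand 22 mm ahead of it and the grasp point (between the pads) lies 3 mm ahead of it (env.tip_reach is the distance from the TCP to the fingertips, in m); y points along the fingers, z is the direction in which the jaws open and shut, and the axes are right-handed (so a half turn about y gives the same grasp; the last joint's range is limited). The gripper opens to 85 mm and grips with 20 to 120 N. Pads are 22 mm wide; open, the fingers measure 114 mm over their backs; the gripper's body (76 mm by 85 mm) begins 54 mm behind the grasp point. The pads swing forward as they close: fully open they stand 13 mm farther back than shut.
Start: joints at [51.492, 21.807, 74.336, -0, 83.858, -12.336], TCP at [0.243, 0.494, 0.253] pointing down, gripper open.
Joint ranges: [-178.18, 178.18], [-50.72, 133.34], [12.68, 142.11], [-81.47, 261.47], [9.98, 163.14], [-165.26, 165.26]. Speed limits (degrees/s): [136.94, 136.94, 180, 180, 180, 180].

## Interface

Orientations are given as a 3x3 rotation matrix whose columns are the frame's x, y, z axes.
In Python, from rig import env, get_image gives the robot as it stands. The module is installed in compiled form; this text tells all that it offers.
- The arm moves only by the tool carry_out, never from a script. Its argument "targets" is a list that holds one entry, the list of rows, each a list of 7 numbers: the closure, from 0 (fully open) to 1 (shut), then the shift along the world's x, y, z in mm, then the turn, a rotation vector about the world's x, y, z in degrees. In form: [[[claw, dx, dy, dz, ax, ay, az], ...]]. A call has 1 to 20 rows; each row is the pose to reach, as a shift and turn from the pose commanded when the call began; what a row does not reach only later rows make up. A row lasts 1/12 s, in which the tool goes at most 41.7 mm and 7.16 degrees, less where a joint would pass 70% of its speed; a pose out of reach is approached as far as the arm can. A call with a gripper value outside its range is refused whole. The fingers move at their own pace and stop on an object; "squeeze" is the grip in N (left out, the last holds). Time passes only in rows, so rows that repeat a pose let the fingers close. It gives the time, the measured TCP pose, the force and the opening at its end, in the units of the state.
- env.observe(): the state, without advancing time (a new reading comes with each control period).
- get_image(name): name is "scene" or "side" or "wrist"; returns a dict with "img" (400x640x3 uint8, red, green, blue), "fx", "fy", "cx", "cy" (pixels), "rvec" (rotation vector, rad) and "tvec" (3), from world to camera coordinates, as OpenCV has them. Camera axes: x right, y down, z forward; pixel columns grow to the right and rows downward; lengths in m; the calibration is good to about 2 mm. A picture is of the moment at which its call begins. There is no depth.
- env.close_job(): hands the job in, once; it reports no verdict.
The state is a dict: "time_s": time; "q": joint angles; "qvel": joint speeds; "joint_efforts": joint torques, N m; "position": TCP position; "tool_rot": TCP orientation; "ft_force": force on the tool from outside, world axes, zero at the start; "wrist_torque": the same for the moment, N m; "grip_width": finger opening in m.
Only numpy, scipy, OpenCV 4.12 (cv2) and the standard library are available. Lean on these libraries where they do the work, as an engineer would, in place of code of your own. Each camera call takes 0.05 s, during which the arm holds its last target.

## Working session

There is one attempt and no reset: what is moved stays moved. The work goes in short steps, Python scripts to look and compute and a tool call to move; the robot and the scene stay as the last step left them, time stands still between calls to the robot, and variables do not carry over. Pictures are saved under pics/ and viewed, and the job is handed in when it is done.

Besides the shell and the picture viewer there is one more tool, called after "Call:" by a JSON object that holds its "method" and its "body", one argument or row to a line. carry_out: Moves the arm, as the interface text tells. Its arguments: {"type":"object","properties":{"targets":{"type":"array"},"squeeze":{"type":"number"}},"required":["targets"]}

```bash
mkdir -p pics; cat > h.py <<'E'
import numpy as np, cv2
from rig import env, get_image
def snap(n,f):
    d=get_image(n); cv2.imwrite(f'pics/{f}.png',d['img'][:,:,::-1]); np.savez(f'pics/{f}.npz',**d); return d
def load(f): return dict(np.load(f'pics/{f}.npz'))
def ray(d,u,v):
    R=cv2.Rodrigues(d['rvec'])[0]; t=np.array(d['tvec']).ravel()
    c=-R.T@t; r=R.T@np.array([(u-d['cx'])/d['fx'],(v-d['cy'])/d['fy'],1]); return c,r/np.linalg.norm(r)
def onz(d,u,v,z):
    c,r=ray(d,u,v); return c+r*(z-c[2])/r[2]
def tri(d1,p1,d2,p2):
    c1,r1=ray(d1,*p1); c2,r2=ray(d2,*p2)
    A=np.stack([r1,-r2],1); s=np.linalg.lstsq(A,c2-c1,rcond=None)[0]
    a=c1+s[0]*r1;b=c2+s[1]*r2; return (a+b)/2,np.linalg.norm(a-b)
def proj(d,P):
    return cv2.projectPoints(np.atleast_2d(np.array(P,float)),d['rvec'],d['tvec'],np.array([[d['fx'],0,d['cx']],[0,d['fy'],d['cy']],[0,0,1.]]),None)[0].reshape(-1,2)
E
python3 - <<'E'
from h import *
np.set_printoptions(precision=4,suppress=True)
for n in ("scene","side","wrist"):
    d=snap(n,n+'0'); print(n,ray(d,320,200),d['fx'])
s=env.observe(); print(s, env.tip_reach)
E
```

```text
scene (array([ 1.1635, -0.553 ,  0.6923]), array([-0.5888,  0.5397, -0.6017])) 393.0240932303448
side (array([ 0.1654, -0.6028,  0.625 ]), array([ 0.4188,  0.6646, -0.6188])) 387.7522757544478
wrist (array([0.168 , 0.5307, 0.3746]), array([ 0.2658, -0.1459, -0.9529])) 357.1619492295563
{'time_s': 0.15, 'q': array([ 51.4914,  21.8333,  74.3706,   0.0014,  83.8571, -12.3346]), 'qvel': array([ 0.0082, -0.1488, -0.0539,  0.0115,  0.0765,  0.0905]), 'joint_efforts': array([  0.0022, -44.8624, -23.1342,  -0.0002,   0.0039,   0.0001]), 'position': array([0.2425, 0.4935, 0.2529]), 'tool_rot': array([[ 0.8975, -0.0007,  0.4411],
       [-0.4411, -0.0008,  0.8975],
       [-0.0003, -1.    , -0.001 ]]), 'ft_force': array([-0.2191, -0.355 , -0.6363]), 'wrist_torque': array([-0.0284,  0.0022, -0.0583]), 'grip_width': 0.08558334939887494} 0.022
```

View pics/scene0.png

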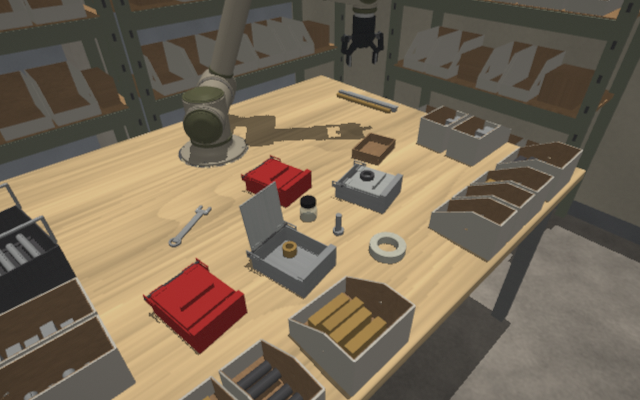

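View pics/side0.png

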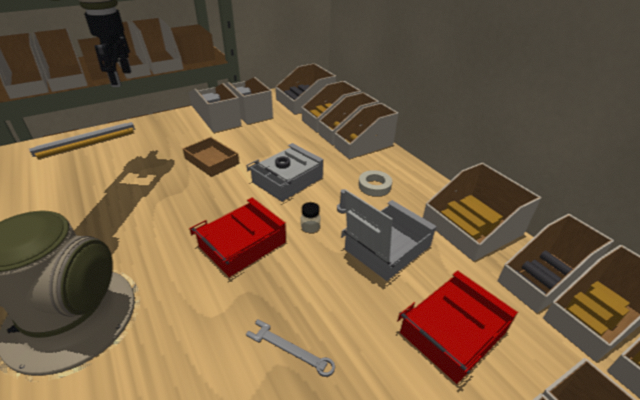

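View pics/wrist0.png

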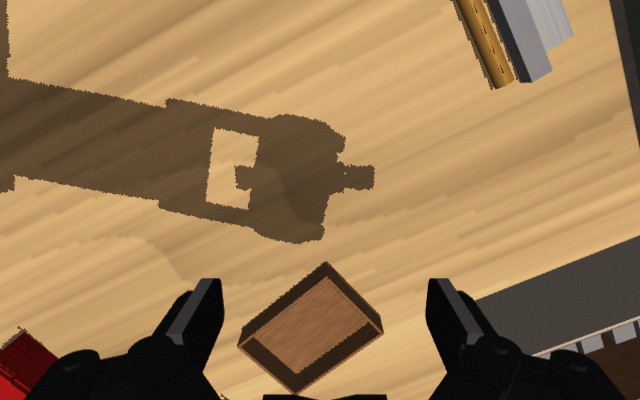

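The open grey tin (bushing inside) is at about (290,255) in scene and (390,240) in side. The shut one with the collar is at (368,187) in scene. The rib faces the robot side in the side view. I'll zoom in to get corner pixels.

```bash
python3 - <<'E'
from h import *
for f,(x0,y0,w,h) in {'scene0':(225,170,130,130),'side0':(325,175,120,115)}.items():
    im=cv2.imread(f'pics/{f}.png')[y0:y0+h,x0:x0+w]
    k=5 if f!='scene0' else 4.6
    im=cv2.resize(im,None,fx=k,fy=k,interpolation=cv2.INTER_CUBIC)
    for i in range(0,w,10):
        cv2.putText(im,str(x0+i),(int(i*k),10),0,.33,(0,255,255),1); cv2.line(im,(int(i*k),12),(int(i*k),18),(0,255,255),1)
    for i in range(10,h,10):
        cv2.putText(im,str(y0+i),(0,int(i*k)+4),0,.33,(0,255,255),1)
    cv2.imwrite(f'pics/{f}_z.png',im)
E
```

```text
(no output)
```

View pics/scene0_z.png

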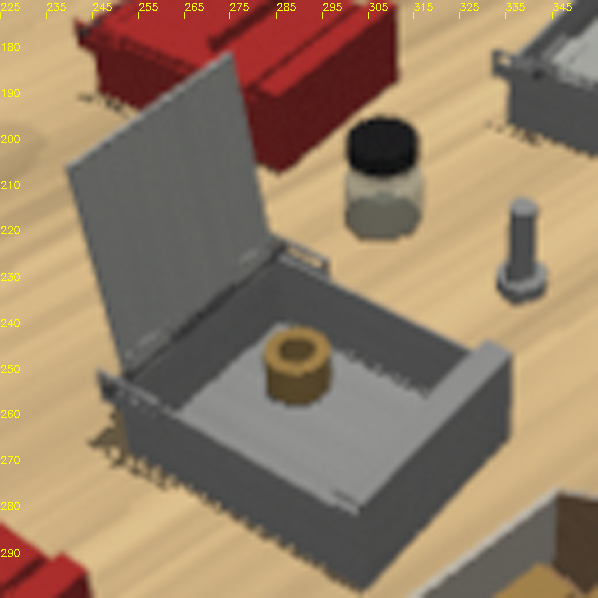

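View pics/side0_z.png

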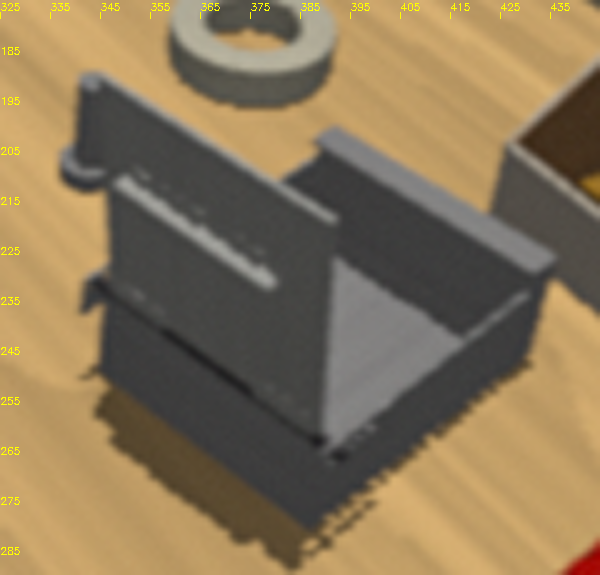

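```bash
python3 - <<'E'
from h import *
np.set_printoptions(precision=4,suppress=True)
s=load('scene0');d=load('side0')
S=lambda X,Y:(225+X/4.6-.4,170+Y/4.6-.4)
D=lambda X,Y:(325+X/5-.4,175+Y/5-.4)
for n,a,b in [('cover edge R',S(68,170),D(335,217)),('cover edge L',S(232,53),D(90,75)),('lip L outer top',S(512,353),D(336,127)),('lip R outer top',S(365,513),D(557,256)),('bottom lipR',S(363,592),D(527,365)),('cover foot R',S(125,373),D(320,440)),('wall hinge R bottom',S(128,452),D(310,530))]:
    print(n,*tri(s,a,d,b))
for n,p in [('lipR',S(363,592)),('lipL',S(512,438)),('hingeR',S(128,452))]: print(n,onz(s,*p,0))
for n,p in [('lipR',D(527,365)),('hingeR',D(310,530)),('hingeL',D(103,375))]: print(n,onz(d,*p,0))
E
```

```text
cover edge R [ 0.5535 -0.2284  0.1745] 0.0030757764176538326
cover edge L [ 0.5268 -0.1119  0.1723] 0.0019274459857021868
lip L outer top [ 0.698  -0.0776  0.0569] 0.0005043112501022261
lip R outer top [ 0.7248 -0.198   0.0552] 0.003439334871986287
bottom lipR [ 0.7203 -0.1997 -0.0062] 0.0007647649575512462
cover foot R [ 0.5692 -0.2252  0.0497] 0.0005916305793226232
wall hinge R bottom [ 0.5698 -0.2298 -0.0024] 0.0018889343262836523
lipR [ 0.7241 -0.2024  0.    ]
lipL [ 0.7017 -0.0801  0.    ]
hingeR [ 0.5722 -0.232   0.    ]
lipR [ 0.7147 -0.2041  0.    ]
hingeR [ 0.5684 -0.2301  0.    ]
hingeL [ 0.5443 -0.1134  0.    ]
```

Call:
{"method": "carry_out", "body": {
  "targets": [
    [[1,20,-35,5,0,0,2],[1,40,-70,10,0,0,4],[1,60,-105,15,0,0,6],[1,80,-140,20,0,0,8],[1,100,-175,25,0,0,10],[1,120,-210,30,0,0,12],[1,140,-245,35,0,0,14],[1,160,-280,40,0,0,16],[1,180,-315,45,0,0,18],[1,200,-350,50,0,0,20],[1,221,-385,50,0,0,22],[1,242,-420,50,0,0,24],[1,263,-455,50,0,0,26],[1,284,-490,50,0,0,28],[1,305,-525,50,0,0,30],[1,326,-560,50,0,0,32],[1,347,-595,50,0,0,34],[1,367,-630,50,0,0,36],[1,387,-654,50,0,0,37.5],[1,387,-654,50,0,0,37.5]]
  ]
}}

```text
time_s: 1.82
position: [0.6314, -0.1653, 0.3006]
tool_rot: [[0.981, -0.002, -0.193], [0.193, 0.0, 0.981], [-0.002, -1.0, 0.001]]
ft_force: [-0.1, -0.6, -0.5]
grip_width: 0.0001
```

```bash
python3 - <<'E'
from h import *
np.set_printoptions(precision=4,suppress=True)
d=snap('wrist','w1')
s=env.observe(); print(s['time_s'],s['q'],s['position'],s['tool_rot'],s['grip_width'],s['ft_force'])
E
```

```text
1.8667 [ -24.884    31.3068   50.556    -0.0075   98.2832 -126.0545] [ 0.6303 -0.1629  0.3012] [[ 0.9811 -0.0024 -0.1937]
 [ 0.1937  0.001   0.9811]
 [-0.0021 -1.      0.0014]] -9.477574572504892e-05 [-0.0341  0.0829  0.1757]
```

View pics/w1.png

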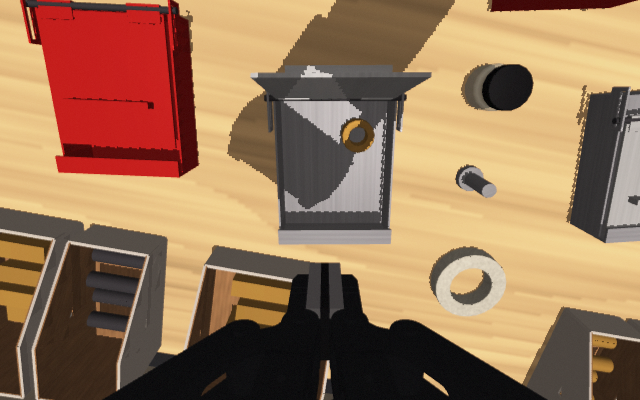

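The wrist view shows the tin from above, with the lip at about (335,236) and the cover's free edge from (251,76) to (431,73). I'll zoom for corners.

```bash
python3 - <<'E'
from h import *
f,(x0,y0,w,h),k='w1',(240,60,200,190),4
im=cv2.imread(f'pics/{f}.png')[y0:y0+h,x0:x0+w]
im=cv2.resize(im,None,fx=k,fy=k,interpolation=cv2.INTER_CUBIC)[:600] if 0 else cv2.resize(im,None,fx=3.1,fy=3.1,interpolation=cv2.INTER_CUBIC)
cv2.imwrite('pics/w1_z.png',im)
E
```

```text
(no output)
```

View pics/w1_z.png

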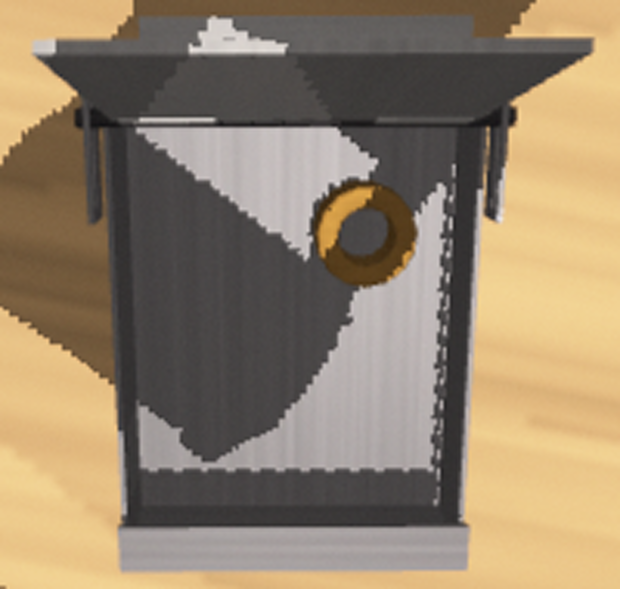

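```bash
python3 - <<'E'
from h import *
np.set_printoptions(precision=4,suppress=True)
d=load('w1'); s=load('scene0'); e=load('side0')
W=lambda X,Y:(240+X/3.1-.4,60+Y/3.1-.4)
S=lambda X,Y:(225+X/4.6-.4,170+Y/4.6-.4)
D=lambda X,Y:(325+X/5-.4,175+Y/5-.4)
P={k:onz(d,*W(*v),.0605) for k,v in dict(inR=(119,526),inL=(468,526),outR=(120,571),outL=(468,570)).items()}
for k,v in P.items(): print(k,v)
print('lip outL tri side',tri(d,W(468,570),e,D(336,127)),'scene',tri(d,W(468,570),s,S(512,353)))
print('lip outR tri side',tri(d,W(120,571),e,D(557,256)))
a=onz(d,*W(77,118),.0515);b=onz(d,*W(515,118),.0515); print('rod',a,b,(a+b)/2)
print('edge R',tri(d,W(33,40),s,S(68,170)),tri(d,W(33,40),e,D(335,217)))
print('edge L',tri(d,W(593,40),s,S(232,53)),tri(d,W(593,40),e,D(90,75)))
y=P['outL']-P['outR'];yaw=np.degrees(np.arctan2(-y[0],y[1]));print('yaw',yaw, np.linalg.norm(y), 'rod yaw',np.degrees(np.arctan2(-(b-a)[0],(b-a)[1])),np.linalg.norm(b-a))
m=(P['outL']+P['outR'])/2; t=np.radians(yaw); X=np.array([np.cos(t),np.sin(t)])
print('centre',m[:2]-.078*X, 'mid-lip - rod along x', ((m-(a+b)/2)[:2])@X)
E
```

```text
inR [ 0.705  -0.2021  0.0605]
inL [ 0.6814 -0.0813  0.0605]
outR [ 0.7221 -0.1991  0.0605]
outL [ 0.6978 -0.077   0.0605]
lip outL tri side (array([ 0.7001, -0.0754,  0.0549]), np.float64(4.917934043554332e-05)) scene (array([ 0.6986, -0.0771,  0.0574]), np.float64(0.0020251041138988767))
lip outR tri side (array([ 0.7222, -0.1989,  0.0592]), np.float64(0.001068283264211632))
rod [ 0.5719 -0.2372  0.0515] [ 0.5449 -0.0994  0.0515] [ 0.5584 -0.1683  0.0515]
edge R (array([ 0.5515, -0.2295,  0.1724]), np.float64(0.0018575022347250437)) (array([ 0.551 , -0.2293,  0.178 ]), np.float64(0.00027844887244232036))
edge L (array([ 0.5283, -0.1139,  0.1729]), np.float64(0.0006037276915482534)) (array([ 0.5272, -0.1131,  0.1733]), np.float64(0.0031444545986533917))
yaw 11.237040174153085 0.12447744868925963 rod yaw 11.089499528925131 0.1403648711136583
centre [ 0.6334 -0.1533] mid-lip - rod along x 0.15448503696983373
```

Call:
{"method": "carry_out", "body": {
  "targets": [
    [[1,-36,-5,0,0,0,0],[1,-72,-11,0,0,0,0],[1,-108,-16,0,0,0,0],[1,-128,-19,0,0,0,0],[1,-128,-19,-20,0,0,0],[1,-128,-19,-55,0,0,0],[1,-128,-19,-90,0,0,0],[1,-128,-19,-125,0,0,0],[1,-128,-19,-150,0,0,0],[1,-128,-19,-161,0,0,0],[1,-128,-19,-161,0,0,0],[1,-128,-19,-161,0,0,0]]
  ]
}}

```text
time_s: 2.87
position: [0.5014, -0.1787, 0.1427]
tool_rot: [[0.98, -0.0, -0.197], [0.197, 0.0, 0.98], [-0.0, -1.0, 0.0]]
ft_force: [0.2, 0.3, 0.1]
grip_width: -0.0001
```

```bash
python3 - <<'E'
from h import *
np.set_printoptions(precision=4,suppress=True)
d=snap('side','s2');s=env.observe(); print(s['time_s'],s['position'],s['ft_force'])
im=d['img'][60:310,240:480,::-1]; cv2.imwrite('pics/s2z.png',cv2.resize(im,None,fx=2.4,fy=2.4,interpolation=cv2.INTER_CUBIC))
E
```

```text
2.9167 [ 0.5018 -0.179   0.1435] [ 0.6852 -0.0357 -0.1895]
```

View pics/s2z.png

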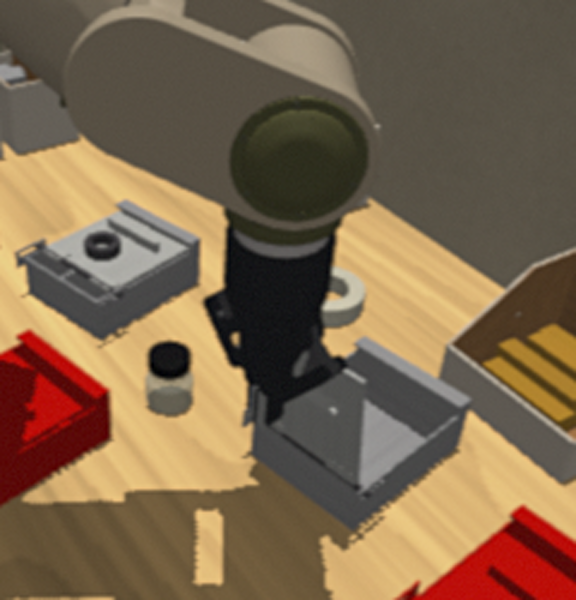

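```bash
cat > look.py <<'E'
import sys
from h import *
np.set_printoptions(precision=4,suppress=True)
f=sys.argv[1]
d=snap('scene',f);s=env.observe(); print(s['time_s'],s['position'],s['ft_force'],s['wrist_torque'])
p=(s['position'][:2]-np.array([.6335,-.1535]));c,q=.981,.194
print('tin frame TCP mm',1000*(p@[c,q]),1000*(p@[-q,c]),1000*s['position'][2])
im=d['img'][110:310,200:380,::-1]; cv2.imwrite(f'pics/{f}z.png',cv2.resize(im,None,fx=3,fy=3,interpolation=cv2.INTER_CUBIC))
E
python3 look.py c2
```

```text
2.9667 [ 0.502  -0.1792  0.1438] [-0.2771 -0.2947 -0.7289] [ 0.0026 -0.0122  0.0097]
tin frame TCP mm -133.98984555458017 0.26785302234424013 143.761506803065
```

View pics/c2z.png

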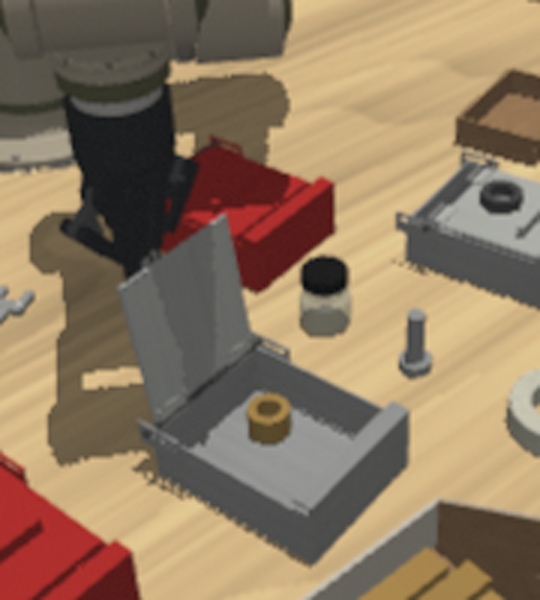

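Call:
{"method": "carry_out", "body": {
  "targets": [
    [[1,8,1.6,0,0,0,0],[1,15.7,3.1,0,0,0,0],[1,20,4,0,0,0,0],[1,23.5,4.7,0,0,0,0],[1,26.5,5.2,0,0,0,0],[1,29.4,5.8,0,0,0,0],[1,32.4,6.4,0,0,0,0],[1,35.3,7,0,0,0,0],[1,38.2,7.5,-1,0,0,0],[1,41.2,8.1,-2,0,0,0],[1,44.2,8.7,-3,0,0,0],[1,47.1,9.3,-4,0,0,0],[1,50,9.9,-5,0,0,0],[1,53,10.5,-6,0,0,0],[1,56,11,-7,0,0,0],[1,58.9,11.6,-8,0,0,0],[1,61.8,12.2,-8.5,0,0,0],[1,61.8,12.2,-8.5,0,0,0]]
  ]
}}

```text
time_s: 4.47
position: [0.5638, -0.1671, 0.1336]
tool_rot: [[0.98, 0.0, -0.197], [0.197, 0.0, 0.98], [0.0, -1.0, 0.0]]
ft_force: [0.2, -1.4, -1.0]
grip_width: -0.0004
```

```bash
python3 look.py c3
```

```text
4.5167 [ 0.5636 -0.1671  0.1337] [-0.059   0.9263  0.7273] [-0.0002  0.0218 -0.0378]
tin frame TCP mm -71.23438706835141 0.1905413488968865 133.70942744319794
```

View pics/c3z.png

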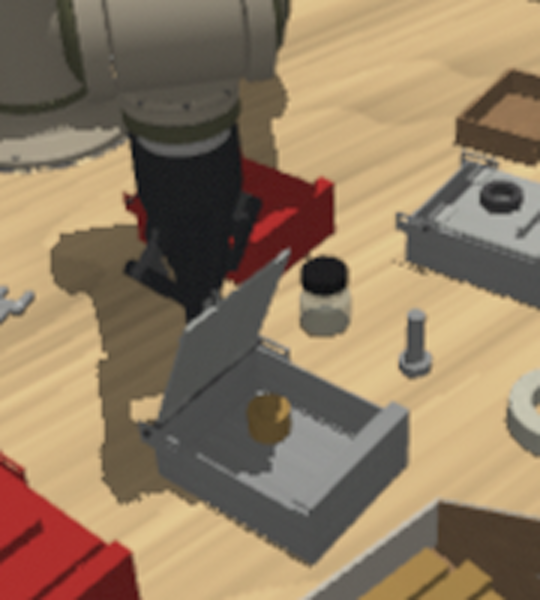

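The cover is following the finger at about 65° and the force is near zero. I'll continue along the arc with the tip staying on the hinge side of the rib.

Call:
{"method": "carry_out", "body": {
  "targets": [
    [[1,4.4,0.9,-2.8,0,0,0],[1,8.7,1.7,-5.6,0,0,0],[1,13.1,2.6,-8.4,0,0,0],[1,17.4,3.4,-11.2,0,0,0],[1,21.8,4.3,-14,0,0,0],[1,25.3,5,-16.7,0,0,0],[1,28.8,5.7,-19.4,0,0,0],[1,32.3,6.4,-22.1,0,0,0],[1,35.8,7.1,-24.8,0,0,0],[1,39.2,7.8,-27.5,0,0,0],[1,41,8.1,-30.5,0,0,0],[1,42.8,8.5,-33.5,0,0,0],[1,44.6,8.8,-36.5,0,0,0],[1,46.4,9.2,-39.5,0,0,0],[1,48,9.5,-42.5,0,0,0],[1,48,9.5,-42.5,0,0,0]]
  ]
}}

```text
time_s: 5.85
position: [0.6115, -0.1576, 0.0906]
tool_rot: [[0.981, -0.0, -0.196], [0.196, 0.0, 0.981], [-0.0, -1.0, 0.0]]
ft_force: [0.5, 0.0, -0.5]
grip_width: 0.0001
```

```bash
python3 look.py c4
```

```text
5.9 [ 0.6115 -0.1577  0.091 ] [-0.4381  0.3019  0.254 ] [0.015  0.0188 0.    ]
tin frame TCP mm -22.431417008723567 0.17884555110880254 90.99052243797695
```

View pics/c4z.png

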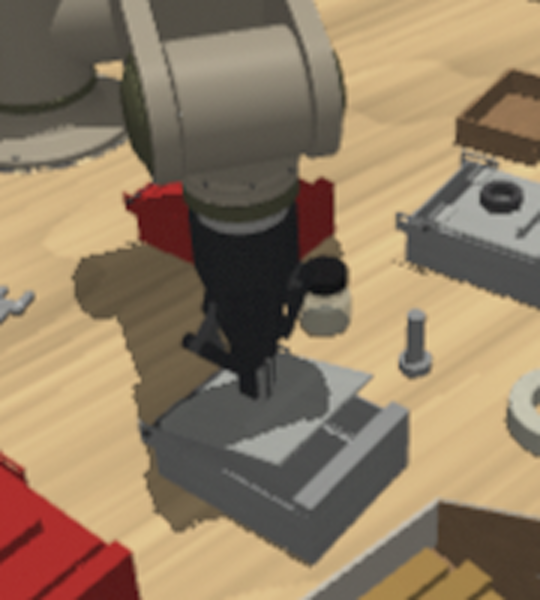

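```bash
python3 - <<'E'
from h import *
d=load('c4'); im=d['img'][215:290,245:345,::-1]; cv2.imwrite('pics/c4zz.png',cv2.resize(im,None,fx=7,fy=7,interpolation=cv2.INTER_CUBIC))
E
```

```text
(no output)
```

View pics/c4zz.png

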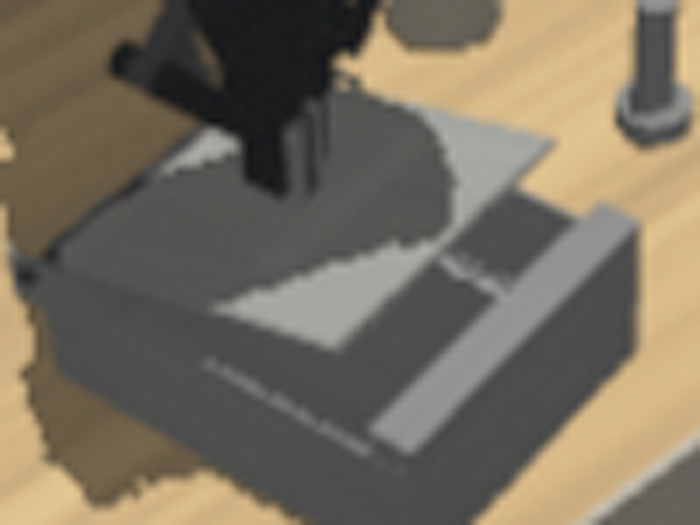

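```bash
python3 - <<'E'
from h import *
np.set_printoptions(precision=4,suppress=True)
d=load('c4')
c=np.array([.6335,-.1535]);X=np.array([.981,.194]);Y=np.array([-.194,.981])
def tin(x,y,z): return np.r_[c+x*X+y*Y,z]
obs=np.array([[245+555/7-.4,215+145/7-.4],[245+340/7-.4,215+348/7-.4]])
for sl in (0,.002,.006,.012):
  for th in (.1,.15,.2,.25,.3,.35):
    h=-.078+sl
    p=proj(d,[tin(h+.127*np.cos(th)-.0015*np.sin(th),s*.058,.0515+.127*np.sin(th)+.0015) for s in (1,-1)])
    print(sl,th,(p-obs).round(1).ravel())
im=d['img'][:,:,::-1].copy()
th=.26;h=-.0765
r=proj(d,[tin(h+a*np.cos(th)-b*np.sin(th),s*.04,.0515+a*np.sin(th)+b*np.cos(th)) for a,b,s in ((.082,.0015,1),(.082,.0015,-1),(.082,.0135,1),(.082,.0135,-1))]); print(r)
print('tip front',proj(d,[tin(-.0114,0,.069)]))
E
```

```text
0 0.1 [0.6 4.  0.  5. ]
0 0.15 [ 0.3  1.9 -0.4  2.8]
0 0.2 [-0.1 -0.3 -1.   0.5]
0 0.25 [-0.6 -2.6 -1.7 -1.8]
0 0.3 [-1.3 -4.9 -2.5 -4.2]
0 0.35 [-2.  -7.2 -3.4 -6.6]
0.002 0.1 [1.3 4.3 0.7 5.4]
0.002 0.15 [1.  2.2 0.3 3.2]
0.002 0.2 [ 0.6 -0.  -0.3  0.9]
0.002 0.25 [ 0.1 -2.3 -1.  -1.4]
0.002 0.3 [-0.6 -4.5 -1.8 -3.8]
0.002 0.35 [-1.3 -6.9 -2.7 -6.2]
0.006 0.1 [2.7 5.  2.2 6.2]
0.006 0.15 [2.4 2.9 1.7 4. ]
0.006 0.2 [2.  0.7 1.2 1.7]
0.006 0.25 [ 1.5 -1.6  0.5 -0.6]
0.006 0.3 [ 0.8 -3.9 -0.3 -3. ]
0.006 0.35 [ 0.1 -6.2 -1.2 -5.4]
0.012 0.1 [4.8 6.  4.4 7.5]
0.012 0.15 [4.5 3.9 3.9 5.2]
0.012 0.2 [4.1 1.7 3.4 3. ]
0.012 0.25 [ 3.6 -0.6  2.7  0.6]
0.012 0.3 [ 3.  -2.9  1.9 -1.8]
0.012 0.35 [ 2.2 -5.2  1.  -4.2]
[[304.1516 233.2316]
 [282.0625 252.9044]
 [302.9463 229.0056]
 [280.6472 248.5503]]
tip front [[288.8999 242.0022]]
```

Cover about 0.21 rad, slide still about 2 mm, edge clear of the lip. Now down to flat in small steps.

Call:
{"method": "carry_out", "body": {
  "targets": [
    [[1,1,0.2,-3,0,0,0],[1,2,0.4,-6,0,0,0],[1,2.7,0.5,-8,0,0,0],[1,3.3,0.7,-10,0,0,0],[1,4,0.8,-12,0,0,0],[1,4,0.8,-13,0,0,0],[1,4,0.8,-13,0,0,0],[1,4,0.8,-13,0,0,0]]
  ]
}}

```text
time_s: 6.57
position: [0.6154, -0.1569, 0.0783]
tool_rot: [[0.981, 0.0, -0.196], [0.196, 0.0, 0.981], [0.0, -1.0, 0.0]]
ft_force: [-0.4, -0.1, -0.5]
grip_width: -0.0001
```

```bash
python3 look.py c5; python3 - <<'E'
from h import *
for i in range(5):
    get_image('wrist'); print(env.observe()['ft_force'].round(2))
d=load('c5'); im=d['img'][215:290,245:345,::-1]; cv2.imwrite('pics/c5zz.png',cv2.resize(im,None,fx=7,fy=7,interpolation=cv2.INTER_CUBIC))
E
```

```text
6.6167 [ 0.6155 -0.1569  0.0784] [ 0.2474 -0.0535  0.4588] [-0.0249 -0.0331  0.0287]
tin frame TCP mm -18.357569334324303 0.18133962737375592 78.38947546366823
[0.16 0.56 1.03]
[-0.2   0.75  0.34]
[0.58 0.21 0.37]
[-0.02  0.09  0.43]
[1.11 0.74 1.29]
```

View pics/c5zz.png

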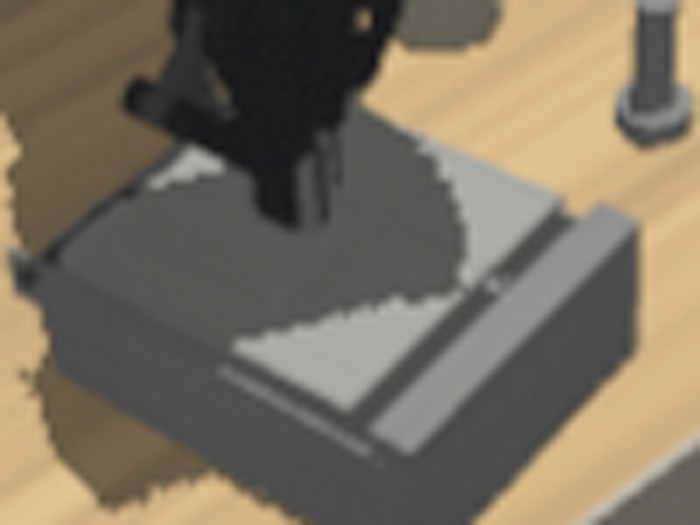

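Call:
{"method": "carry_out", "body": {
  "targets": [
    [[1,0.5,0.1,-1,0,0,0],[1,0.5,0.1,-1.5,0,0,0],[1,0.5,0.1,-2,0,0,0],[1,0.5,0.1,-2.5,0,0,0],[1,0.5,0.1,-2.5,0,0,0]]
  ]
}}

```text
time_s: 7.28
position: [0.6159, -0.1568, 0.0757]
tool_rot: [[0.981, 0.0, -0.196], [0.196, -0.0, 0.981], [0.0, -1.0, -0.0]]
ft_force: [0.5, -0.6, 0.8]
grip_width: -0.0
```

```bash
cat > f.py <<'E'
from h import *
np.set_printoptions(precision=4,suppress=True)
F=[]
for i in range(5):
    get_image('wrist'); s=env.observe(); F.append(s['ft_force'])
print(s['time_s'],s['position'],np.mean(F,0),np.std(F,0))
p=(s['position'][:2]-np.array([.6335,-.1535]));c,q=.981,.194
print('tin frame TCP mm',1000*(p@[c,q]),1000*(p@[-q,c]),1000*s['position'][2], 'Fx tin',np.mean(F,0)[:2]@[c,q])
E
python3 f.py
```

```text
7.5333 [ 0.6159 -0.1568  0.0758] [0.1734 0.0297 0.2725] [0.491 0.522 0.417]
tin frame TCP mm -17.918856934543726 0.13313919151611475 75.84253820990772 Fx tin 0.17588349479131363
```

Call:
{"method": "carry_out", "body": {
  "targets": [
    [[1,0,0,-0.5,0,0,0],[1,0,0,-1,0,0,0],[1,0,0,-1,0,0,0]]
  ]
}}

```text
time_s: 7.78
position: [0.6159, -0.1568, 0.075]
tool_rot: [[0.981, 0.0, -0.196], [0.196, -0.0, 0.981], [0.0, -1.0, -0.0]]
ft_force: [-0.4, 1.1, 2.4]
grip_width: -0.0001
```

```bash
python3 f.py
```

```text
8.0333 [ 0.6159 -0.1568  0.0749] [-0.1773  0.3921  1.8533] [0.5219 0.5093 0.3754]
tin frame TCP mm -17.889414527374477 0.14104587414720543 74.94574047532198 Fx tin -0.09787282878305636
```

Call:
{"method": "carry_out", "body": {
  "targets": [
    [[1,0,0,-0.4,0,0,0],[1,2,0.4,-0.4,0,0,0],[1,4,0.8,-0.4,0,0,0],[1,6,1.2,-0.4,0,0,0],[1,8,1.6,-0.4,0,0,0],[1,10,2,-0.4,0,0,0],[1,10,2,-0.4,0,0,0]]
  ]
}}

```text
time_s: 8.62
position: [0.6259, -0.1548, 0.0747]
tool_rot: [[0.98, -0.0, -0.197], [0.197, -0.0, 0.98], [-0.0, -1.0, -0.0]]
ft_force: [-0.6, -0.0, 5.7]
grip_width: 0.0
```

```bash
python3 f.py; python3 look.py c6;  python3 - <<'E'
from h import *
d=load('c6'); im=d['img'][215:290,245:345,::-1]; cv2.imwrite('pics/c6zz.png',cv2.resize(im,None,fx=7,fy=7,interpolation=cv2.INTER_CUBIC))
E
```

```text
8.8667 [ 0.6259 -0.1549  0.0747] [-1.2729  0.1525  4.9616] [0.3474 0.2431 0.6631]
tin frame TCP mm -7.757686361867929 0.14074628132639871 74.7267542447898 Fx tin -1.2191352191328806
8.9167 [ 0.6259 -0.1549  0.0747] [-1.5588  0.4243  5.49  ] [-0.0055  0.2516 -0.0334]
tin frame TCP mm -7.748847693217228 0.14899707252439578 74.74995131573849
```

View pics/c6zz.png

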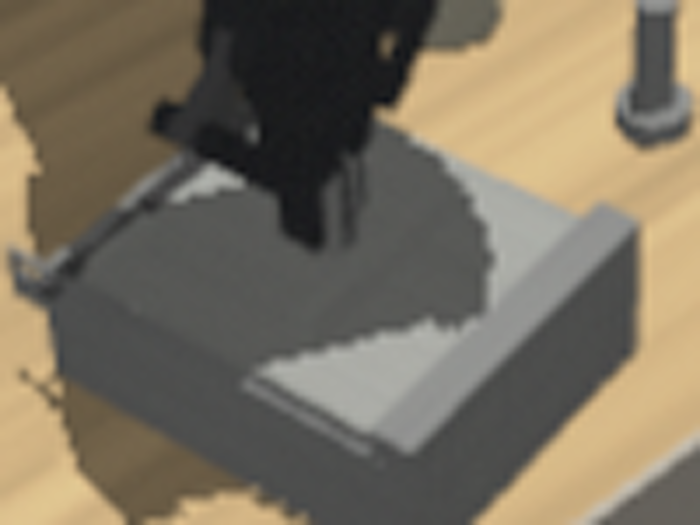

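The cover is flat and the rod has already slid some way, dragged by friction. It is still held down at about 5 N, so I'll keep pushing to bring the tip into the rib corner.

Call:
{"method": "carry_out", "body": {
  "targets": [
    [[1,1.5,0.3,0,0,0,0],[1,3,0.6,0,0,0,0],[1,4.5,0.9,0,0,0,0],[1,6,1.2,0,0,0,0],[1,7.5,1.5,0,0,0,0],[1,9,1.8,0,0,0,0],[1,9,1.8,0,0,0,0]]
  ]
}}

```text
time_s: 9.5
position: [0.6348, -0.1531, 0.0747]
tool_rot: [[0.981, -0.0, -0.197], [0.197, -0.0, 0.981], [-0.0, -1.0, -0.0]]
ft_force: [-2.4, -0.5, 5.6]
grip_width: 0.0004
```

```bash
python3 f.py; python3 look.py c7;  python3 - <<'E'
from h import *
d=load('c7'); im=d['img'][215:290,245:345,::-1]; cv2.imwrite('pics/c7zz.png',cv2.resize(im,None,fx=7,fy=7,interpolation=cv2.INTER_CUBIC))
E
```

```text
9.75 [ 0.6348 -0.1531  0.0747] [-1.8546  0.446   5.8389] [0.3116 0.4118 0.4259]
tin frame TCP mm 1.371341794774425 0.16628160035977485 74.71781609325318 Fx tin -1.7328409637846964
9.8 [ 0.6348 -0.1531  0.0748] [-1.2932  0.4589  5.3134] [-0.0019  0.3477 -0.022 ]
tin frame TCP mm 1.3670866549636846 0.14893530384597178 74.75052158245386
```

View pics/c7zz.png

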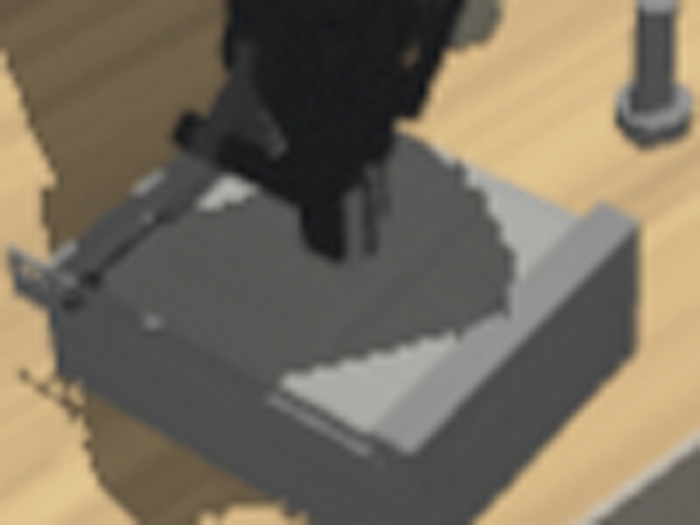

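The cover is sliding by friction and the tip is still roughly 10 mm short of the rib. I'll lighten the press so the tip slips forward into the rib corner.

Call:
{"method": "carry_out", "body": {
  "targets": [
    [[1,0,0,0.2,0,0,0],[1,1.5,0.3,0.3,0,0,0],[1,3,0.6,0.3,0,0,0],[1,4.5,0.9,0.3,0,0,0],[1,6,1.2,0.3,0,0,0],[1,7.5,1.5,0.3,0,0,0],[1,7.5,1.5,0.3,0,0,0]]
  ]
}}

```text
time_s: 10.38
position: [0.6426, -0.1515, 0.0747]
tool_rot: [[0.98, -0.0, -0.197], [0.197, -0.0, 0.98], [-0.0, -1.0, -0.0]]
ft_force: [-2.7, -0.4, 5.4]
grip_width: -0.0002
```

```bash
python3 f.py; python3 look.py c8;  python3 - <<'E'
from h import *
d=load('c8'); im=d['img'][215:290,245:345,::-1]; cv2.imwrite('pics/c8zz.png',cv2.resize(im,None,fx=7,fy=7,interpolation=cv2.INTER_CUBIC))
E
```

```text
10.6333 [ 0.6426 -0.1515  0.0748] [-2.2673 -0.6502  4.5367] [0.3606 0.3766 0.5454]
tin frame TCP mm 9.281823534184726 0.19720333820171104 74.7600151738565 Fx tin -2.350355200492058
10.6833 [ 0.6426 -0.1515  0.0748] [-1.9064 -0.3654  4.4097] [-0.0763  0.3287  0.0025]
tin frame TCP mm 9.284210390082011 0.23138296319540094 74.75020789205269
```

View pics/c8zz.png

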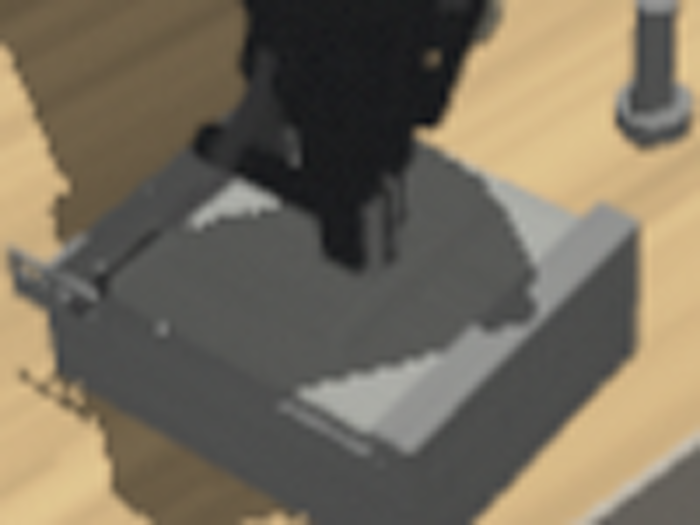

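Call:
{"method": "carry_out", "body": {
  "targets": [
    [[1,1.5,0.3,0,0,0,0],[1,3,0.6,0,0,0,0],[1,4.5,0.9,0,0,0,0],[1,5.5,1.1,0,0,0,0],[1,5.5,1.1,0,0,0,0]]
  ]
}}

```text
time_s: 11.1
position: [0.6481, -0.1504, 0.0747]
tool_rot: [[0.981, 0.0, -0.196], [0.196, -0.0, 0.981], [0.0, -1.0, -0.0]]
ft_force: [-2.4, -0.7, 4.3]
grip_width: -0.0
```

```bash
python3 f.py
```

```text
11.35 [ 0.6481 -0.1504  0.0748] [-1.5141 -0.2976  4.1983] [0.5465 0.33   0.6382]
tin frame TCP mm 14.907439298651045 0.2516792243529521 74.75307643002674 Fx tin -1.543042772471331
```

Call:
{"method": "carry_out", "body": {
  "targets": [
    [[1,0.5,0.1,0,0,0,0],[1,1,0.2,0,0,0,0],[1,1.5,0.3,0,0,0,0],[1,2,0.4,0,0,0,0],[1,2,0.4,0,0,0,0]]
  ]
}}

```text
time_s: 11.77
position: [0.6498, -0.15, 0.0746]
tool_rot: [[0.981, -0.0, -0.196], [0.196, 0.0, 0.981], [-0.0, -1.0, 0.0]]
ft_force: [-3.9, -1.7, 4.7]
grip_width: -0.0001
```

```bash
python3 f.py; python3 look.py c9;  python3 - <<'E'
from h import *
d=load('c9'); im=d['img'][215:290,245:345,::-1]; cv2.imwrite('pics/c9zz.png',cv2.resize(im,None,fx=7,fy=7,interpolation=cv2.INTER_CUBIC))
E
```

```text
12.0167 [ 0.6498 -0.15    0.0747] [-3.6328 -0.8939  4.2552] [0.3651 0.4573 0.589 ]
tin frame TCP mm 16.653429760288255 0.24730432876558625 74.67246778874369 Fx tin -3.7372184550964964
12.0667 [ 0.6498 -0.15    0.0747] [-3.6412 -1.2209  4.0683] [-0.1677  0.678   0.0129]
tin frame TCP mm 16.647306122310294 0.2681540760356854 74.65986927491531
```

View pics/c9zz.png

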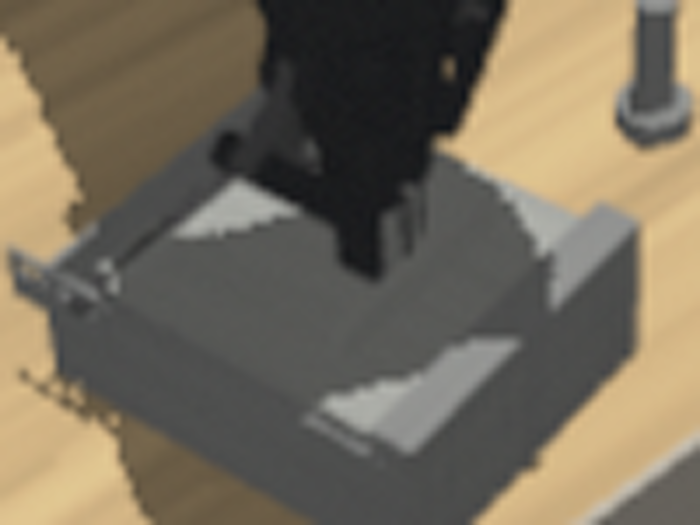

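The tip met the rib at tin x of about 16.6 mm, close to the predicted 17 mm at the end stop. I'll nudge further to confirm the stop.

Call:
{"method": "carry_out", "body": {
  "targets": [
    [[1,0.4,0.1,0,0,0,0],[1,0.8,0.2,0,0,0,0],[1,0.8,0.2,0,0,0,0]]
  ]
}}

```text
time_s: 12.32
position: [0.6499, -0.15, 0.0745]
tool_rot: [[0.981, -0.002, -0.196], [0.196, -0.0, 0.981], [-0.002, -1.0, 0.0]]
ft_force: [-7.1, -2.4, 5.0]
grip_width: 0.0001
```

```bash
python3 f.py
```

```text
12.5667 [ 0.6499 -0.15    0.0746] [-7.6509 -1.9874  5.6311] [0.5909 0.5086 0.1127]
tin frame TCP mm 16.784406923758038 0.2867125239716418 74.55164218639845 Fx tin -7.891048848072393
```

Call:
{"method": "carry_out", "body": {
  "targets": [
    [[1,0.4,0.1,0,0,0,0],[1,0.8,0.2,0,0,0,0],[1,0.8,0.2,0,0,0,0]]
  ]
}}

```text
time_s: 12.82
position: [0.65, -0.1499, 0.0744]
tool_rot: [[0.981, -0.004, -0.196], [0.196, -0.0, 0.981], [-0.004, -1.0, 0.001]]
ft_force: [-11.3, -2.8, 5.9]
grip_width: 0.0002
```

```bash
python3 f.py
```

```text
13.0667 [ 0.65   -0.1499  0.0744] [-10.8093  -2.8341   6.7137] [0.4037 0.6858 0.4858]
tin frame TCP mm 16.891159808298063 0.2975566883821188 74.42609875292581 Fx tin -11.153784758552675
```

End stop confirmed: 11 N with no further motion. Now I'll unload and lift away.

Call:
{"method": "carry_out", "body": {
  "targets": [
    [[1,-0.8,-0.2,0,0,0,0],[1,-1.5,-0.3,0,0,0,0],[1,-1.7,-0.3,0.5,0,0,0],[1,-1.7,-0.3,1.5,0,0,0],[1,-1.9,-0.4,4,0,0,0],[1,-2,-0.4,8,0,0,0],[1,-3,-0.6,16,0,0,0],[1,-5,-1,30,0,0,0],[1,-15,-3,60,0,0,0],[1,-40,-8,90,0,0,0],[1,-65,-13,120,0,0,0],[1,-90,-18,150,0,0,0],[1,-110,-20,180,0,0,0],[1,-120,-20,210,0,0,0],[1,-120,-20,220,0,0,0],[1,-120,-20,220,0,0,0]]
  ]
}}

```text
time_s: 14.4
position: [0.5319, -0.1698, 0.299]
tool_rot: [[0.981, 0.008, -0.196], [0.196, -0.004, 0.981], [0.007, -1.0, -0.005]]
ft_force: [-0.5, -0.3, 0.7]
grip_width: 0.0003
```

```bash
python3 f.py; python3 - <<'E'
from h import *
d=snap('wrist','w10'); snap('scene','c10'); e=snap('side','s10')
a=load('c10')['img'][150:300,200:420,::-1]; cv2.imwrite('pics/c10z.png',cv2.resize(a,None,fx=3.5,fy=3.5,interpolation=cv2.INTER_CUBIC))
a=e['img'][140:290,240:460,::-1]; cv2.imwrite('pics/s10z.png',cv2.resize(a,None,fx=3.5,fy=3.5,interpolation=cv2.INTER_CUBIC))
E
```

```text
14.65 [ 0.5315 -0.1693  0.2933] [ 0.1302 -0.2196 -0.3765] [0.7016 0.4754 0.4069]
tin frame TCP mm -103.09341471274224 4.251356205523163 293.28419373538463 Fx tin 0.085097927901811
```

View pics/w10.png

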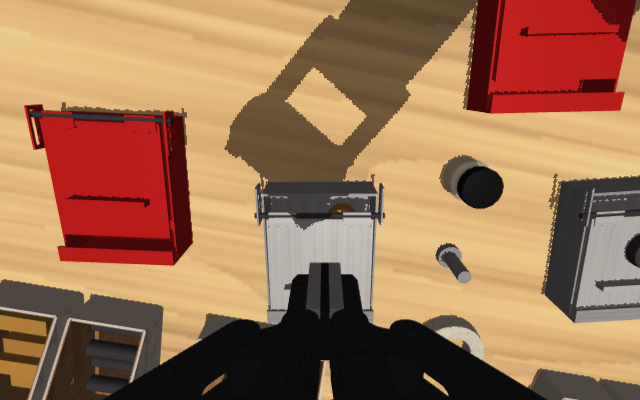

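View pics/c10z.png

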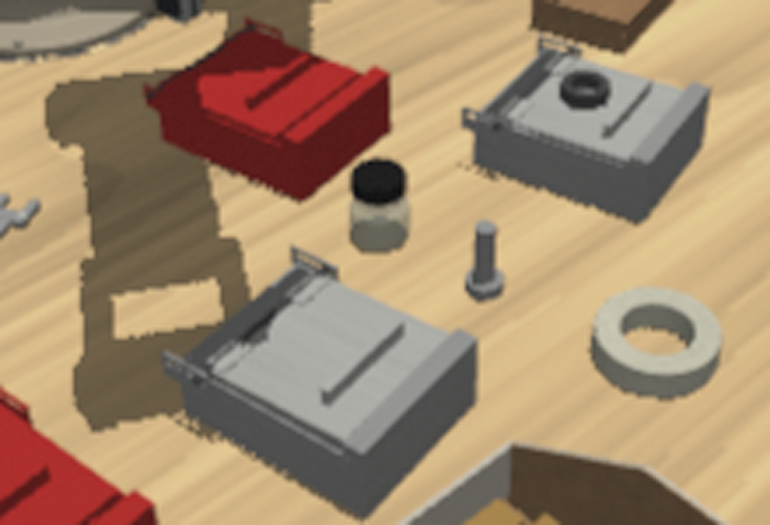

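View pics/s10z.png

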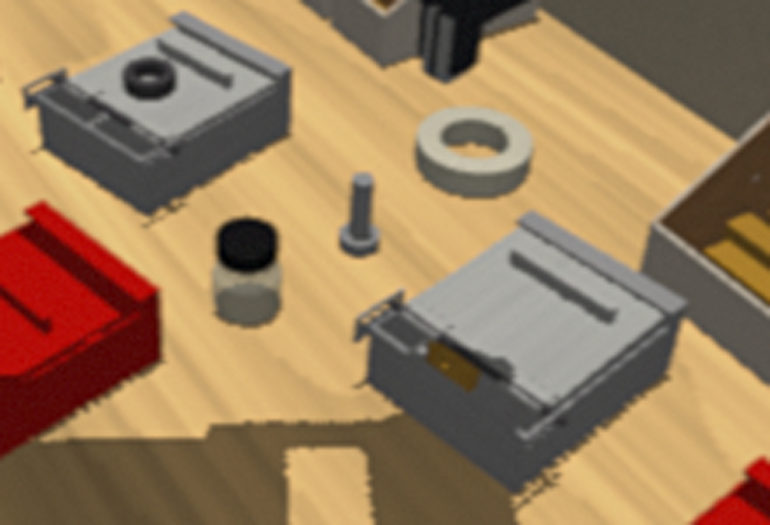

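The cover lies flat with its edge under the lip, the rod is at the end of its slot, and it looks the same as the shut tin. I'll check that the arm is still, compare the slide numerically, then hand in.

```bash
python3 - <<'E'
from h import *
np.set_printoptions(precision=4,suppress=True)
d=load('w10'); a=onz(d,254,216,.0515); b=onz(d,383,216,.0515); m=(a+b)/2
print('rod tin x mm',1000*((m[:2]-[.6335,-.1535])@[.981,.194]))
s=env.observe(); print(s['time_s'],s['qvel'],s['position'],s['ft_force'])
e=snap('scene','c11'); diff=cv2.absdiff(e['img'],load('c10')['img'])[200:300,240:345]; print('diff tin region',diff.max(), (diff>25).sum())
print(env.close_job())
E
```

```text
rod tin x mm -52.71312354706859
14.8 [-0.0396 -0.2447 -0.3656 -0.0932  0.1369 -0.0972] [ 0.5316 -0.1695  0.2938] [-1.0592 -0.3052 -0.7731]
diff tin region 39 18
the job is handed in; nothing more can be done
None
```

The open tin (the right-hand one) is shut. The cover lies flat with its free edge under the lip, and it stayed that way with the arm clear. I handed the job in at about 15 s of the 42 s allowed.

**What I did:** I swung the cover over with the closed fingertips from its outer face, keeping the tip on the hinge side of the rib. I held it down at about 5 N and slid it along. I then pushed on the rib up to 11 N; the cover did not move further, so it was at the end stop. Last, I unloaded and lifted clear.

**Last checks:**
- **Slide:** the fingertip met the rib at about 23.7 mm of slide. The wrist camera put the hinge rod at about 25 mm, against a stop at 24 mm, so the two agree within the calibration error.
- **Pictures:** the scene and side views show the cover flat with its edge under the lip, looking like the shut tin. By eye, the jar, bolt, tape, collar and shut tin had not moved. The bushing is still inside the tin, partly seen. The wrench and tray are mostly outside the last close-ups, but the arm stayed clear of them.
- **Cover stays shut:** two pictures about 0.1 s apart after the arm had left showed almost no change around the tin.

**What did not go as planned:** most of the slide came from the fingertip's friction on the flat, held-down cover rather than from the rib. The tip reached the rib only at the end of the travel, so the rib push mainly confirmed the stop.

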